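# Swing the tool rest home and pin it

### The job

Swing the lathe tool-rest arm in until its lug sits in the fork against the stop, then take the long collared pin from the drilled block and push it, nose first, down through fork and lug until its collar sits fully home on the fork. Guide the pin in rather than dropping it, let go of it, and leave the other pins and everything else on the bench where they are.

Things in the scene. Friction and masses are not known exactly. Their poses are not given: they have to be found in the camera images.
- mount: grey cast outrigger base fixed to the bench, plate 90 x 350 x 12 mm; origin under its middle. At y = -130 mm the pivot boss; at y = +110 mm a fork of two level cheeks (50 x 52 mm, 14 mm thick, tops 54 and 92 mm above the bench), open to the pivot and to both x sides, joined by a web at +y, no higher than the cheeks. Stop block 76 mm high at x = +34, y = +50 mm
- pivot (a point): vertical axis of the swinging arm, at the arm's mid height (66 mm above the bench); axes as mount
- fork_hole (a point): centre of the 13 mm hole in the fork's upper cheek, at the cheek's top face (92 mm above the bench), where the pin's collar comes to sit; the same hole goes through the lower cheek; axes as mount
- rest_arm (a joint): angle of the dark steel arm (36 mm wide, 20 mm thick, 56 to 76 mm above the bench, 240 mm from pivot to lug hole): 0 rad = along the mount's +y, lug hole in line with the fork holes; positive = swung out to the mount's -x side (anticlockwise from above), up to 1.25. Stop at -0.006, just past line. Stiff: stays where left, about 4 N at the rest bar moves it
- rest_bar (a point): middle of the top face of the tool-rest bar, which stands on a 25 mm post on the arm, 95 mm from the pivot: bar 14 mm wide, 130 mm long along the arm (the point's y axis), 24 mm deep, its top 143 mm above the bench; can be pinched or pushed
- lug_hole (a point): centre of the 13 mm hole in the lug at the arm's free end, at the lug's top face, 76 mm above the bench; y along the arm
- rack: wooden block 70 x 190 x 45 mm fixed on the bench, origin under its middle; three blind holes 30 mm deep in its top, at y = -62, 0 and +62 mm, each holding one upright pin
- hinge_pin: the long collared pin, standing nose down: 12 mm steel shank 66 mm long with a 9 mm tapered nose (6 mm wide at the tip), collar 30 mm wide and 4 mm thick, round wooden grip 22 mm wide and 34 mm high; 104 mm in all. Origin at the tip, z up the pin. The higher of the two collared pins (top 119 mm above the bench). Its place in the block varies
- hinge_pin_collar (a point): on the pin's axis, at the underside of its collar, 66 mm above the tip
- short_pin: bystander: a collared pin with the same collar and grip, but a shank of only 34 mm, so its top stands 87 mm above the bench in the block; origin at the tip
- drift: bystander: a plain 12 mm steel rod 90 mm long with no collar and no grip, standing in the block; origin at its lower tip
- bowl: bystander: turned wooden bowl, 144 mm wide, 60 mm high; origin under its middle
- wax_tin: bystander: amber jar with a steel lid, 64 mm wide, 60 mm high; origin under its middle
- blank: bystander: round wooden blank, 120 mm wide, 50 mm high; origin under its middle
- offcut: bystander: dark wooden offcut 70 x 50 x 30 mm; origin under its middle
- gouge: bystander: steel tool with a wooden handle, 340 mm long, lying on the bench along its x axis
- mallet: bystander: lying wooden mallet, head 72 mm wide and 90 mm long, handle to its -x; origin under the head
There are look-alikes about, which are no part of the job. What is shaped like the hinge_pin but green or pink is not meant.

How it is judged:
By the outcome, as a careful person would: the job done as asked, in the order asked, and still so for the second after the job is handed in, with the robot touching nothing.
It also fails if it takes over 58 s, if anything falls off the work surface, if the arm or the gripper's body presses on something with over 40 N, if the wrist force passes 120 N, or if a joint passes its speed limit or range.

### The arm

A 6-joint arm with a two-finger parallel gripper is mounted at the origin on the work surface. World frame = base frame: x ahead of the robot, y to its left, z up, the work surface at z = 0. Lengths are in mm, angles in rad, forces in N, time in s.
With the tool pointing down it reaches from about 275 to 750 mm from the base axis. Payload 10.2 kg.
Tool frame: the origin (TCP) lies between the finger pads; the fingertips stand 25 mm ahead of it and the grasp point (between the pads) lies 6 mm ahead of it; z points along the fingers, y is the line along which they close (so a half turn about z gives the same grasp; the last joint's range is limited). The gripper opens to 85 mm and grips with 20 to 120 N. Pads are 22 mm wide; open, the fingers measure 114 mm over their backs; the gripper's body (76 mm by 85 mm) begins 54 mm behind the grasp point. The pads swing forward as they close: fully open they stand 13 mm farther back than shut.
Start: joints at [1.125, 0.313, 1.498, -0, 1.331, -0.223], TCP at [116.017, 512.027, 256.294] pointing down, gripper open.
Joint ranges: [-2.94, 2.94], [-0.97, 2.17], [0.19, 2.56], [-1.23, 4.37], [0.02, 3.11], [-2.88, 2.88]. Speed limits (rad/s): [2.39, 2.39, 3.01, 3.14, 3.14, 3.14].

### API

Orientations are given as a unit quaternion [w, x, y, z].
In Python, from rig import ctrl, eyes, finish_job gives the robot as it stands.
- The arm moves only by the tool step_arm, never from a script. Its argument "increments" is a list of rows, each an object of numbers: "dx", "dy", "dz": the shift along the tool's x, y, z in units of 25 mm (1.0 is 25 mm); "wx", "wy", "wz": the turn, a rotation vector about the tool's x, y, z in units of 6 degrees (1.0 is 6 degrees). A call has 1 to 5 rows; each row shifts and turns the commanded pose from where the row before left it, along the tool's axes as they then stand; what a row does not reach is not made up. A row lasts 1/10 s, in which the tool goes at most 50 mm and 8.59 degrees, less where a joint would pass 70% of its speed; a pose out of reach is approached as far as the arm can. A call is refused whole if a number of a shift passes 1 or a number of a turn 1, either way. A call with a gripper value outside its range is refused whole. "fingers" is the finger opening in mm, from 0 to 85.4, set as the call begins (left out, the last holds). The fingers move at their own pace and stop on an object; "squeeze" is the grip in N (left out, the last holds). Time passes only in rows, so rows that do not move let the fingers close. It gives the time, the measured TCP pose, the force, the opening and the grip force at its end, in the units of the state.
- ctrl.sense(): the state, without advancing time (a new reading comes with each control period).
- eyes.capture(name): name is "scene" or "top" or "wrist"; returns a dict with "frame" (400x640x3 uint8, blue, green, red), "fx", "fy", "cx", "cy" (pixels), "R" (3x3) and "t" (3): a world point X has camera coordinates R X + t; the wrist camera has in their place "tool_from_camera" (4x4, takes a point from camera to tool coordinates, whose origin is the TCP and whose axes are the flange's). Camera axes: x right, y down, z forward; pixel columns grow to the right and rows downward; lengths in mm; the calibration is good to about 2 mm. A picture is of the moment at which its call begins: read the wrist's pose just before it. There is no depth.
- finish_job(): hands the job in; it is judged then, once.
Trained networks look in the newest picture that a camera, given by its name, has taken for a name from the list of things; names that differ only in an ending like _2 or _b are one class to them, and where a whole thing is asked for, a point or a joint stands for the part that bears it (a point fixed in the world has none). Each returns a list of dicts, best first, with "p" (0 to 1); they miss things now and then, are a little off and sometimes report something else, mostly with a low value. They report only what shows in the picture. A call takes as long as a camera call. They do not tell look-alikes from the thing itself.
- eyes.cut_out(camera, label): "mask" (400x640 bool, what is visible of it).
- eyes.landmark_of(camera, label): "point" ([x, y, z] in mm, in the coordinates of the camera as it stood for that picture, good to about 4 mm: a listed point, or the origin of a listed thing).
The state is a dict: "time_s": time; "joints": joint angles; "dq": joint speeds; "tau": joint torques, N m; "eef_pos": TCP position; "ee_rot": TCP orientation; "force": force on the tool from outside, world axes, zero at the start; "wrist_torque": the same for the moment, N m; "grip_width": opening from 0.0 (shut) to 1.0 (fully open); "grip_force": force on a finger pad.
Only numpy, scipy, OpenCV 4.12 (cv2) and the standard library are available. Lean on these libraries where they do the work, as an engineer would, in place of code of your own. Each camera call takes 0.05 s, during which the arm holds its last target. There are 200 camera calls.

## Working session

There is one attempt and no reset: what is moved stays moved. The work goes in short steps, Python scripts to look and compute and a tool call to move; the robot and the scene stay as the last step left them, time stands still between calls to the robot, and variables do not carry over. Pictures are saved under pics/ and viewed, at most 10 in all, crops included, and the job is handed in when it is done.

Besides the shell and the picture viewer there is one more tool, called as a command line: name --argument value ..., lists and objects as JSON in quotes. step_arm: Moves the arm, as the interface text tells. Its arguments: {"type":"object","properties":{"increments":{"type":"array"},"fingers":{"type":"number"},"squeeze":{"type":"number"}},"required":["increments"]}

```bash
mkdir -p pics; cat > h.py <<'E'
import numpy as np, cv2
from rig import ctrl, eyes, finish_job
from scipy.spatial.transform import Rotation as Ro
def Rq(q): return Ro.from_quat([q[1],q[2],q[3],q[0]])
def shot(n):
    s=ctrl.sense(); c=eyes.capture(n)
    if n=="wrist":
        T=np.array(c["tool_from_camera"]); Rt=Rq(s["ee_rot"]).as_matrix()
        Rwc=Rt@T[:3,:3]; o=Rt@T[:3,3]+np.array(s["eef_pos"])
    else:
        R=np.array(c["R"]); Rwc=R.T; o=-R.T@np.array(c["t"])
    return c,Rwc,o
def w(p,Rwc,o): return Rwc@np.array(p)+o
def ray(c,Rwc,o,u,v,z):
    d=Rwc@np.array([(u-c["cx"])/c["fx"],(v-c["cy"])/c["fy"],1]); return o+d*(z-o[2])/d[2]
def proj(c,Rwc,o,X):
    p=Rwc.T@(np.array(X)-o); return (c["fx"]*p[0]/p[2]+c["cx"],c["fy"]*p[1]/p[2]+c["cy"])
E
python3 - <<'E'
from h import *
s=ctrl.sense(); print(s["time_s"],s["eef_pos"],s["ee_rot"],s["grip_width"])
for n in ("scene","top"):
    c,R,o=shot(n); cv2.imwrite(f"pics/{n}0.png",c["frame"]); print(n,o.round())
    for l in ("mount","pivot","fork_hole","rest_bar","lug_hole","rack","hinge_pin","hinge_pin_collar","short_pin","drift","bowl","mallet","gouge","blank","wax_tin","offcut"):
        for d in eyes.landmark_of(n,l)[:3]:
            X=w(d["point"],R,o); print(l,round(d["p"],2),X.round(),np.round(proj(c,R,o,X)))
E
```

```text
0.0 [115.91085334 511.82228813 255.75985478] [-2.09039662e-04  1.11167106e-01  9.93801533e-01 -5.86160101e-04] 0.995540019259107
scene [1097. -900.  920.]
mount 0.55 [609. 105.  -1.] [342. 218.]
pivot 0.95 [603. -20.  66.] [325. 222.]
pivot 0.43 [ 533. -381.   83.] [241. 277.]
fork_hole 0.88 [618. 215.  94.] [359. 184.]
rest_bar 0.61 [560.  61. 144.] [327. 189.]
lug_hole 0.61 [505. 193.  76.] [331. 182.]
lug_hole 0.29 [737. 373.  -1.] [400. 194.]
rack 0.85 [ 539. -318.    3.] [259. 282.]
hinge_pin 0.66 [ 443. -355.    0.] [228. 278.]
hinge_pin 0.61 [ 558. -489.    1.] [226. 325.]
hinge_pin 0.61 [ 453. -425.    2.] [214. 294.]
hinge_pin_collar 0.71 [ 566. -485.   67.] [226. 311.]
hinge_pin_collar 0.65 [ 538. -382.   83.] [242. 278.]
hinge_pin_collar 0.61 [ 456. -423.   70.] [212. 279.]
short_pin 0.66 [ 538. -259.   12.] [270. 268.]
drift 0.45 [ 538. -322.   14.] [257. 281.]
bowl 0.96 [791.  33.   2.] [378. 246.]
bowl 0.62 [507. 194.  75.] [332. 182.]
mallet 0.67 [ 686. -376.    8.] [286. 315.]
gouge 0.56 [443. 461.   1.] [347. 164.]
gouge 0.24 [ 538. -383.   18.] [244. 293.]
blank 0.6
[... 675 characters left out ...]
r 0.69 [ 452. -429.   68.] [471. 246.]
hinge_pin_collar 0.68 [ 444. -353.   67.] [444. 248.]
hinge_pin_collar 0.57 [ 536. -383.   82.] [456. 216.]
short_pin 0.5 [ 541. -263.   17.] [408. 214.]
short_pin 0.26 [735. 372.   0.] [199. 145.]
drift 0.61 [ 539. -321.   15.] [427. 215.]
bowl 0.97 [785.  30.   4.] [312. 132.]
bowl 0.6 [ 539. -262.   16.] [408. 215.]
mallet 0.75 [ 687. -378.   -2.] [445. 167.]
mallet 0.57 [445. 457.  -2.] [166. 240.]
mallet 0.55 [ 540. -319.   16.] [427. 215.]
gouge 0.95 [444. 458.  -0.] [165. 241.]
blank 0.83 [734. 369.  -2.] [200. 146.]
blank 0.49 [ 539. -261.   15.] [407. 215.]
wax_tin 0.83 [ 723. -191.    3.] [384. 154.]
offcut 0.85 [ 354. -161.   -1.] [372. 276.]
```

```bash
python3 - <<'E'
import cv2
a=cv2.imread("pics/scene0.png")
cv2.imwrite("pics/scene_crop.png",cv2.resize(a[200:350,180:340],None,fx=4.5,fy=4,interpolation=cv2.INTER_CUBIC)[:600,:720])
E
```

```text
(no output)
```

View pics/top0.png

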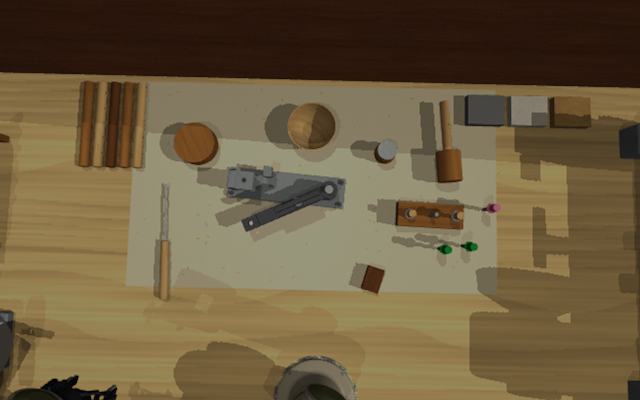

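View pics/scene_crop.png

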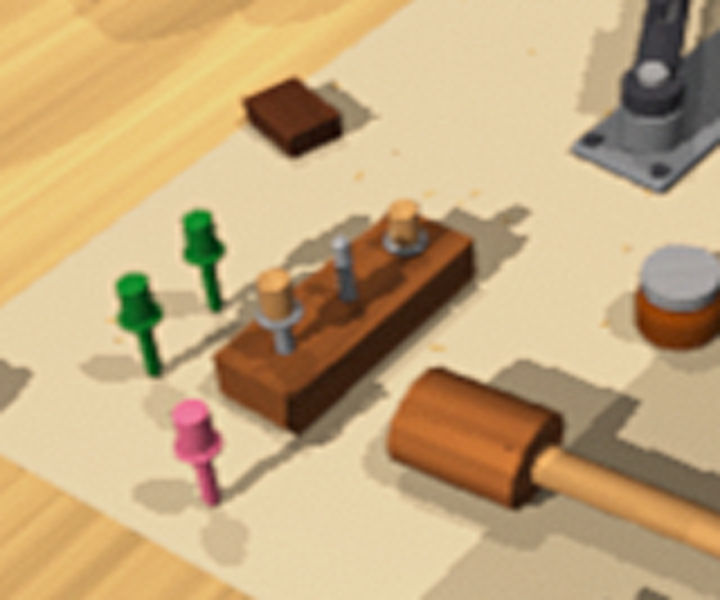

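The world-x axis points up in the top view and y points left. These could be taken for the hinge pin, with scene pixels:
- wooden pin in the rack's -y hole (242,278): tall, collared, shank visible
- wooden short pin (270,252), with its collar on the block
- drift (256,268)
- green pins (225,258) and (211,273)
- pink pin (223,308)

By description and the close crop, I choose (242,278), at about (537,-383). The arm's lug is swung out to about 0.49 rad.

First I turn the tool so that y points along world +x.

step_arm --increments '[{"wz":1},{"wz":1},{"wz":1},{"wz":1},{"wz":1}]' --fingers 0 --squeeze 40

```text
invalid input at $.increments[0]: expected keys dx, dy, dz, wx, wy, wz
```

step_arm --increments '[{"wz":1},{"wz":1},{"wz":1},{"wz":1},{"wz":1}]'

```text
invalid input at $.increments[0]: expected keys dx, dy, dz, wx, wy, wz
```

step_arm --increments '[{"wz":1},{"wz":1},{"wz":0.87},{},{}]'

```text
invalid input at $.increments[0]: expected keys dx, dy, dz, wx, wy, wz
```

step_arm --increments '[{"dx":0,"dy":0,"dz":0,"wx":0,"wy":0,"wz":1},{"dx":0,"dy":0,"dz":0,"wx":0,"wy":0,"wz":1},{"dx":0,"dy":0,"dz":0,"wx":0,"wy":0,"wz":1},{"dx":0,"dy":0,"dz":0,"wx":0,"wy":0,"wz":1},{"dx":0,"dy":0,"dz":0,"wx":0,"wy":0,"wz":1}]' --fingers 0 --squeeze 40

```text
time_s: 2.2
eef_pos: [116.0, 512.0, 256.3]
ee_rot: [0.0, 0.367, 0.93, 0.0]
force: [-0.1, 0.4, -0.0]
grip_width: 0.146
grip_force: 0.0
```

step_arm --increments '[{"dx":0,"dy":0,"dz":0,"wx":0,"wy":0,"wz":1},{"dx":0,"dy":0,"dz":0,"wx":0,"wy":0,"wz":1},{"dx":0,"dy":0,"dz":0,"wx":0,"wy":0,"wz":1},{"dx":0,"dy":0,"dz":0,"wx":0,"wy":0,"wz":1},{"dx":0,"dy":0,"dz":0,"wx":0,"wy":0,"wz":1}]'

```text
time_s: 2.7
eef_pos: [116.0, 512.0, 256.3]
ee_rot: [0.0, 0.595, 0.804, 0.0]
force: [0.2, 0.0, -0.1]
grip_width: -0.001
grip_force: 0.0
```

step_arm --increments '[{"dx":0,"dy":0,"dz":0,"wx":0,"wy":0,"wz":1},{"dx":0,"dy":0,"dz":0,"wx":0,"wy":0,"wz":1},{"dx":0,"dy":0,"dz":0,"wx":0,"wy":0,"wz":0.87},{"dx":0,"dy":0,"dz":0,"wx":0,"wy":0,"wz":0}]'

```text
time_s: 3.1
eef_pos: [116.0, 512.0, 256.3]
ee_rot: [-0.0, 0.707, 0.707, -0.0]
force: [-0.2, -0.0, 0.8]
grip_width: 0.0
grip_force: 0.0
```

step_arm --increments '[{"dx":-0.95,"dy":0.85,"dz":0.12,"wx":0,"wy":0,"wz":0},{"dx":-0.95,"dy":0.85,"dz":0.12,"wx":0,"wy":0,"wz":0},{"dx":-0.95,"dy":0.85,"dz":0.12,"wx":0,"wy":0,"wz":0},{"dx":-0.95,"dy":0.85,"dz":0.12,"wx":0,"wy":0,"wz":0},{"dx":-0.95,"dy":0.85,"dz":0.12,"wx":0,"wy":0,"wz":0}]'

```text
time_s: 3.6
eef_pos: [222.9, 392.3, 241.3]
ee_rot: [0.0, 0.706, 0.708, 0.0]
force: [0.6, 1.1, -0.1]
grip_width: -0.004
grip_force: 0.0
```

step_arm --increments '[{"dx":-0.95,"dy":0.85,"dz":0.12,"wx":0,"wy":0,"wz":0},{"dx":-0.95,"dy":0.85,"dz":0.12,"wx":0,"wy":0,"wz":0},{"dx":-0.95,"dy":0.85,"dz":0.12,"wx":0,"wy":0,"wz":0},{"dx":-0.95,"dy":0.85,"dz":0.12,"wx":0,"wy":0,"wz":0},{"dx":-0.95,"dy":0.85,"dz":0.12,"wx":0,"wy":0,"wz":0}]'

```text
time_s: 4.1
eef_pos: [329.3, 273.5, 226.3]
ee_rot: [0.0, 0.706, 0.708, 0.0]
force: [0.2, 0.3, -0.3]
grip_width: 0.0
grip_force: 0.0
```

step_arm --increments '[{"dx":-0.95,"dy":0.85,"dz":0.12,"wx":0,"wy":0,"wz":0},{"dx":-0.95,"dy":0.85,"dz":0.12,"wx":0,"wy":0,"wz":0},{"dx":-0.95,"dy":0.85,"dz":0.12,"wx":0,"wy":0,"wz":0},{"dx":-0.95,"dy":0.85,"dz":0.12,"wx":0,"wy":0,"wz":0},{"dx":-0.95,"dy":0.85,"dz":0.12,"wx":0,"wy":0,"wz":0}]'

```text
time_s: 4.6
eef_pos: [435.6, 154.7, 211.3]
ee_rot: [0.0, 0.706, 0.708, 0.0]
force: [-0.0, 0.4, 0.9]
grip_width: 0.0
grip_force: 0.0
```

step_arm --increments '[{"dx":-0.95,"dy":0.85,"dz":0.12,"wx":0,"wy":0,"wz":0},{"dx":-0.95,"dy":0.85,"dz":0.12,"wx":0,"wy":0,"wz":0},{"dx":-0.95,"dy":0.85,"dz":0.12,"wx":0,"wy":0,"wz":0},{"dx":0,"dy":0,"dz":0,"wx":0,"wy":0,"wz":0}]'

```text
time_s: 5.0
eef_pos: [500.3, 82.2, 201.7]
ee_rot: [0.0, 0.707, 0.707, -0.0]
force: [-0.7, 0.8, -0.1]
grip_width: -0.002
grip_force: 0.0
```

step_arm --increments '[{"dx":0,"dy":0,"dz":0.76,"wx":0,"wy":0,"wz":0},{"dx":0,"dy":0,"dz":0.76,"wx":0,"wy":0,"wz":0},{"dx":0,"dy":0,"dz":0.76,"wx":0,"wy":0,"wz":0},{"dx":0,"dy":0.3,"dz":0,"wx":0,"wy":0,"wz":0},{"dx":0,"dy":0.3,"dz":0,"wx":0,"wy":0,"wz":0}]'

```text
time_s: 5.5
eef_pos: [514.3, 85.0, 146.0]
ee_rot: [0.0, 0.706, 0.708, 0.0]
force: [-0.2, 0.3, 0.7]
grip_width: -0.002
grip_force: 0.0
```

step_arm --increments '[{"dx":0,"dy":0.2,"dz":0,"wx":0,"wy":0,"wz":0},{"dx":0,"dy":0.2,"dz":0,"wx":0,"wy":0,"wz":0},{"dx":0,"dy":0.2,"dz":0,"wx":0,"wy":0,"wz":0},{"dx":0,"dy":0.2,"dz":0,"wx":0,"wy":0,"wz":0},{"dx":0,"dy":0.2,"dz":0,"wx":0,"wy":0,"wz":0}]'

```text
time_s: 6.0
eef_pos: [538.4, 84.8, 145.1]
ee_rot: [-0.001, 0.707, 0.707, -0.001]
force: [-4.1, 1.3, -0.3]
grip_width: 0.005
grip_force: 1.9
```

step_arm --increments '[{"dx":0,"dy":0.2,"dz":0,"wx":0,"wy":0,"wz":0},{"dx":0,"dy":0.2,"dz":0,"wx":0,"wy":0,"wz":0},{"dx":0,"dy":0.2,"dz":0,"wx":0,"wy":0,"wz":0},{"dx":0,"dy":0.2,"dz":0,"wx":0,"wy":0,"wz":0},{"dx":0,"dy":0.2,"dz":0,"wx":0,"wy":0,"wz":0}]'

```text
time_s: 6.5
eef_pos: [563.8, 84.8, 145.1]
ee_rot: [-0.0, 0.707, 0.707, -0.0]
force: [-4.2, 2.8, -0.9]
grip_width: 0.001
grip_force: 2.1
```

step_arm --increments '[{"dx":0,"dy":0.2,"dz":0,"wx":0,"wy":0,"wz":0},{"dx":0,"dy":0.2,"dz":0,"wx":0,"wy":0,"wz":0},{"dx":0,"dy":0.16,"dz":0,"wx":0,"wy":0,"wz":0},{"dx":0,"dy":0.08,"dz":0,"wx":0,"wy":0,"wz":0},{"dx":0,"dy":0.08,"dz":0,"wx":0,"wy":0,"wz":0}]'

```text
time_s: 7.0
eef_pos: [581.7, 84.9, 145.2]
ee_rot: [-0.0, 0.707, 0.707, 0.0]
force: [-5.3, 3.1, -0.7]
grip_width: -0.001
grip_force: 2.1
```

```bash
python3 - <<'E'
from h import *
for n in ("scene","top"):
    c,R,o=shot(n)
    for l in ("pivot","fork_hole","rest_bar","lug_hole"):
        for d in eyes.landmark_of(n,l)[:1]:
            X=w(d["point"],R,o); print(l,round(d["p"],2),X.round(1))
E
```

```text
pivot 0.81 [603.5 -22.5  64.3]
fork_hole 0.9 [618.8 217.1  94.6]
rest_bar 0.81 [605.7  68.6 150.8]
lug_hole 0.81 [605.3 215.2  75.9]
pivot 0.69 [601.  -24.4  64.3]
fork_hole 0.84 [619.3 216.3  94.1]
lug_hole 0.72 [604.7 217.6  81.9]
```

step_arm --increments '[{"dx":0,"dy":0.08,"dz":0,"wx":0,"wy":0,"wz":0},{"dx":0,"dy":0.08,"dz":0,"wx":0,"wy":0,"wz":0},{"dx":0,"dy":0,"dz":0,"wx":0,"wy":0,"wz":0}]'

```text
time_s: 7.8
eef_pos: [585.9, 84.6, 145.4]
ee_rot: [0.0, 0.707, 0.707, 0.0]
force: [-2.3, -0.7, 2.2]
grip_width: 0.001
grip_force: 1.2
```

step_arm --increments '[{"dx":0,"dy":0.04,"dz":0,"wx":0,"wy":0,"wz":0},{"dx":0,"dy":0.04,"dz":0,"wx":0,"wy":0,"wz":0}]'

```text
time_s: 8.0
eef_pos: [587.7, 84.6, 145.4]
ee_rot: [0.0, 0.707, 0.707, -0.0]
force: [-3.5, -0.2, 2.5]
grip_width: 0.002
grip_force: 2.0
```

step_arm --increments '[{"dx":0,"dy":0.04,"dz":0,"wx":0,"wy":0,"wz":0},{"dx":0,"dy":0.04,"dz":0,"wx":0,"wy":0,"wz":0}]'

```text
time_s: 8.2
eef_pos: [589.7, 84.6, 145.4]
ee_rot: [0.0, 0.707, 0.707, -0.0]
force: [-4.2, -1.4, 3.1]
grip_width: 0.002
grip_force: 2.0
```

step_arm --increments '[{"dx":0,"dy":0.04,"dz":0,"wx":0,"wy":0,"wz":0}]'

```text
time_s: 8.3
eef_pos: [590.4, 84.6, 145.3]
ee_rot: [-0.0, 0.707, 0.707, -0.0]
force: [-9.9, -1.2, 6.4]
grip_width: -0.001
grip_force: 4.9
```

step_arm --increments '[{"dx":0,"dy":0.04,"dz":0,"wx":0,"wy":0,"wz":0}]'

```text
time_s: 8.4
eef_pos: [590.6, 84.6, 145.3]
ee_rot: [-0.001, 0.707, 0.707, -0.001]
force: [-15.1, -2.8, 9.0]
grip_width: -0.002
grip_force: 7.8
```

step_arm --increments '[{"dx":0,"dy":-0.4,"dz":0,"wx":0,"wy":0,"wz":0},{"dx":0,"dy":-0.4,"dz":-0.8,"wx":0,"wy":0,"wz":0},{"dx":0.4,"dy":0,"dz":-0.8,"wx":0,"wy":0,"wz":0},{"dx":0.8,"dy":0,"dz":-0.8,"wx":0,"wy":0,"wz":0},{"dx":0.8,"dy":0,"dz":-0.8,"wx":0,"wy":0,"wz":0}]' --fingers 50

```text
time_s: 8.9
eef_pos: [572.1, 135.2, 226.2]
ee_rot: [0.0, 0.707, 0.707, 0.001]
force: [0.5, 0.1, -0.5]
grip_width: 0.587
grip_force: 0.0
```

step_arm --increments '[{"dx":0.8,"dy":0.5,"dz":-0.5,"wx":0,"wy":0,"wz":0},{"dx":0.8,"dy":0.5,"dz":-0.5,"wx":0,"wy":0,"wz":0},{"dx":0.4,"dy":0.5,"dz":0,"wx":0,"wy":0,"wz":0},{"dx":0,"dy":0,"dz":0,"wx":0,"wy":0,"wz":0},{"dx":0,"dy":0,"dz":0,"wx":0,"wy":0,"wz":0}]'

```text
time_s: 9.4
eef_pos: [609.1, 184.5, 249.7]
ee_rot: [-0.0, 0.707, 0.707, -0.0]
force: [0.8, 0.1, -0.2]
grip_width: 0.585
grip_force: 0.0
```

```bash
python3 - <<'E'
from h import *
c,R,o=shot("wrist"); cv2.imwrite("pics/w1.png",c["frame"]); print(o.round(),R.round(2),c["fx"])
np.savez("w1.npz",R=R,o=o,K=[c[k] for k in("fx","fy","cx","cy")])
for l in ("fork_hole","rest_bar","lug_hole"):
    for d in eyes.landmark_of("wrist",l)[:1]:
        X=w(d["point"],R,o); print(l,round(d["p"],2),X.round(1),np.round(proj(c,R,o,X),1))
E
```

```text
[609. 265. 368.] [[ 1.    0.   -0.  ]
 [ 0.   -0.95 -0.31]
 [-0.    0.31 -0.95]] 308.59625849066856
fork_hole 0.93 [618.  216.4  91.9] [324.4 153.5]
rest_bar 0.89 [609.6  71.3 142.3] [315.  325.3]
lug_hole 0.81 [620.8 219.9  78.9] [327.  147.3]
```

View pics/w1.png

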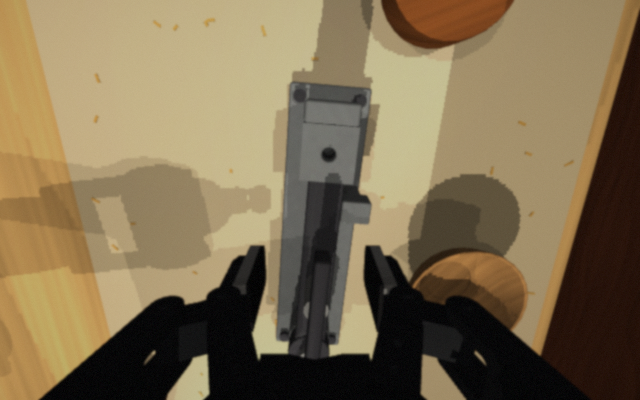

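The wrist view shows the arm in line with the fork and against the stop (360,205). The hole is at about (329,154). I'll refine the hole position, then move over to the rack.

```bash
cat >> h.py <<'E'
def dark(img,u,v,r,th):
    g=cv2.cvtColor(img,cv2.COLOR_BGR2GRAY).astype(float)[v-r:v+r+1,u-r:u+r+1]
    m=np.clip(th-g,0,None); yy,xx=np.mgrid[v-r:v+r+1,u-r:u+r+1]
    return (m*xx).sum()/m.sum(),(m*yy).sum()/m.sum()
E
python3 - <<'E'
from h import *
z=np.load("w1.npz"); c=dict(zip(("fx","fy","cx","cy"),z["K"])); im=cv2.imread("pics/w1.png")
g=cv2.cvtColor(im,cv2.COLOR_BGR2GRAY); print(g[144:165,318:341])
for th in (50,60,70):
  u,v=dark(im,329,154,10,th); print(u,v,ray(c,z["R"],z["o"],u,v,92))
E
```

```text
[[115 119 115 117 115 115 116 118 118 115 112 109 108 110 115 117 115 114
  115 114 114 113 113]
 [116 113 116 116 113 115 116 115 114 112 111 102 100 105 109 115 114 114
  114 116 112 112 114]
 [115 113 114 113 115 115 113 110 108 104 100  95  95 102 109 112 114 116
  114 113 113 115 111]
 [114 113 112 113 111 109 103  97  89  82  78  73  78  87  97 105 111 115
  114 115 114 112 115]
 [113 113 112 110 106  98  84  70  63  57  55  51  56  61  72  86 102 113
  113 113 115 114 112]
 [112 112 111 107  97  82  63  50  48  45  45  44  45  42  46  65  86 101
  111 115 114 113 113]
 [113 112 110  99  80  61  46  45  41  42  42  40  39  34  36  47  66  91
  108 114 114 117 115]
 [114 112 106  90  65  43  36  37  40  39  37  35  33  32  32  35  49  73
  100 112 114 117 117]
 [114 109 101  83  49  30  29  32  36  34  32  32  32  33  32  26  34  60
   91 109 113 116 116]
 [115 110  99  74  45  26  21  25  28  29  31  30  30  31  25  22  28  55
   87 107 113 115 117]
 [114 109  96  71  42  24  19  22  23  27  27  27  25  23  17  19  28  53
   84 105 112 114 117]
 [115 111  96  71  46  23  22  18
[... 471 characters left out ...]
00  84  68  54  45  44  40  42  43  48  58  72  91 103
  112 115 114 113 114]
 [116 114 114 113 110 101  90  78  68  61  60  61  65  71  79  92 105 110
  114 115 115 113 113]
 [116 115 116 114 113 109 106  98  91  85  83  86  88  94 100 107 112 115
  113 112 113 110 114]
 [117 115 114 113 114 115 109 109 109 104 105 105 108 107 112 113 115 116
  113 115 114 114 113]
 [116 115 115 115 115 113 114 113 112 112 111 113 115 114 117 114 116 117
  116 114 115 111 113]]
328.3972153972154 154.74201474201473 [621.60286201 215.22927257  92.        ]
328.3617132410551 154.58030817445808 [621.56876238 215.37591355  92.        ]
328.3747680890538 154.50797773654918 [621.57958687 215.44149901  92.        ]
```

step_arm --increments '[{"dx":-1,"dy":-0.1,"dz":0,"wx":0,"wy":0,"wz":0},{"dx":-1,"dy":-0.1,"dz":0,"wx":0,"wy":0,"wz":0},{"dx":-1,"dy":-0.1,"dz":0,"wx":0,"wy":0,"wz":0},{"dx":-1,"dy":-0.1,"dz":0,"wx":0,"wy":0,"wz":0},{"dx":-1,"dy":-0.1,"dz":0,"wx":0,"wy":0,"wz":0}]'

```text
time_s: 10.1
eef_pos: [596.2, 58.3, 250.5]
ee_rot: [0.0, 0.707, 0.707, 0.0]
force: [1.3, 0.3, 0.0]
grip_width: 0.587
grip_force: 0.0
```

step_arm --increments '[{"dx":-1,"dy":-0.1,"dz":0,"wx":0,"wy":0,"wz":0},{"dx":-1,"dy":-0.1,"dz":0,"wx":0,"wy":0,"wz":0},{"dx":-1,"dy":-0.1,"dz":0,"wx":0,"wy":0,"wz":0},{"dx":-1,"dy":-0.1,"dz":0,"wx":0,"wy":0,"wz":0},{"dx":-1,"dy":-0.1,"dz":0,"wx":0,"wy":0,"wz":0}]'

```text
time_s: 10.6
eef_pos: [583.7, -66.6, 250.5]
ee_rot: [0.0, 0.707, 0.707, 0.0]
force: [0.2, -0.2, -0.1]
grip_width: 0.585
grip_force: 0.0
```

step_arm --increments '[{"dx":-1,"dy":-0.2,"dz":0,"wx":0,"wy":0,"wz":0},{"dx":-1,"dy":-0.2,"dz":0,"wx":0,"wy":0,"wz":0},{"dx":-1,"dy":-0.2,"dz":0,"wx":0,"wy":0,"wz":0},{"dx":-1,"dy":-0.2,"dz":0,"wx":0,"wy":0,"wz":0},{"dx":-1,"dy":-0.2,"dz":0,"wx":0,"wy":0,"wz":0}]'

```text
time_s: 11.1
eef_pos: [558.5, -191.6, 250.5]
ee_rot: [0.0, 0.707, 0.707, 0.0]
force: [0.6, -0.4, 0.8]
grip_width: 0.586
grip_force: 0.0
```

step_arm --increments '[{"dx":-1,"dy":-0.2,"dz":0,"wx":0,"wy":0,"wz":0},{"dx":-1,"dy":-0.2,"dz":0,"wx":0,"wy":0,"wz":0},{"dx":-1,"dy":-0.2,"dz":0,"wx":0,"wy":0,"wz":0},{"dx":-1,"dy":-0.2,"dz":0,"wx":0,"wy":0,"wz":0},{"dx":-1,"dy":-0.2,"dz":0,"wx":0,"wy":0,"wz":0}]'

```text
time_s: 11.6
eef_pos: [533.5, -316.5, 250.5]
ee_rot: [0.0, 0.707, 0.707, 0.0]
force: [0.3, -0.0, -0.4]
grip_width: 0.585
grip_force: 0.0
```

step_arm --increments '[{"dx":-1,"dy":0,"dz":0.2,"wx":0,"wy":0,"wz":0},{"dx":-0.7,"dy":0,"dz":0.2,"wx":0,"wy":0,"wz":0},{"dx":0,"dy":0,"dz":0,"wx":0,"wy":0,"wz":0},{"dx":0,"dy":0,"dz":0,"wx":0,"wy":0,"wz":0}]'

```text
time_s: 12.0
eef_pos: [534.2, -357.5, 240.1]
ee_rot: [-0.0, 0.707, 0.707, 0.0]
force: [-0.2, 1.0, 0.2]
grip_width: 0.589
grip_force: 0.0
```

```bash
python3 - <<'E'
from h import *
s=ctrl.sense();print(s["time_s"],s["eef_pos"])
c,R,o=shot("wrist"); cv2.imwrite("pics/w2.png",c["frame"])
np.savez("w2.npz",R=R,o=o,K=[c[k] for k in("fx","fy","cx","cy")])
for l in ("hinge_pin","hinge_pin_collar","short_pin","drift","rack"):
    for d in eyes.landmark_of("wrist",l)[:3]:
        X=w(d["point"],R,o); print(l,round(d["p"],2),X.round(1),np.round(proj(c,R,o,X),1))
E
```

```text
12.0 [ 534.17890651 -357.50509465  240.09491444]
hinge_pin 0.92 [ 449.2 -425.7    3.1] [246.2 222.5]
hinge_pin 0.73 [ 560.2 -486.8    5.6] [334.5 266.8]
hinge_pin 0.69 [ 528.1 -379.3   16.1] [309.2 189.7]
hinge_pin_collar 0.96 [ 452.  -424.2   66.8] [236.  244.6]
hinge_pin_collar 0.93 [ 559.5 -491.4   64.9] [337. 298.]
hinge_pin_collar 0.88 [ 445.6 -350.8   64. ] [224.3 175.9]
short_pin 0.7 [ 534.3 -256.3   17.5] [314.6  75.7]
drift 0.57 [ 533.4 -315.9   17.8] [313.7 134.4]
rack 0.93 [ 539.9 -319.     1.8] [319.4 135.5]
```

View pics/w2.png

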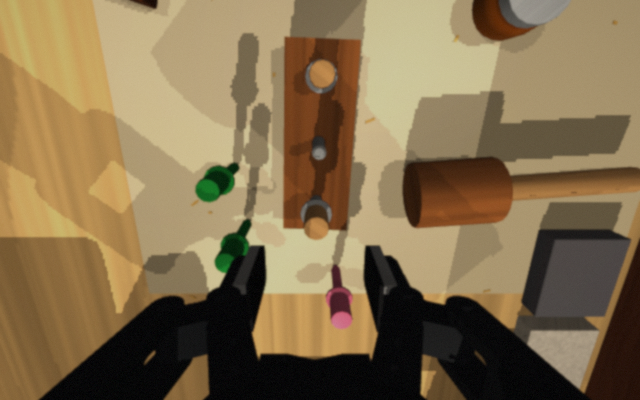

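The wrist view shows the wooden tall pin with grip top at about (316,229) and collar at (316,212). The drift is at (319,150), the short pin at (321,73), the greens at (207,188) and (228,262), and the pink at (341,318).

```bash
python3 - <<'E'
from h import *
z=np.load("w2.npz"); c=dict(zip(("fx","fy","cx","cy"),z["K"])); im=cv2.imread("pics/w2.png")
cv2.imwrite("pics/w2c.png",cv2.resize(im[190:250,280:350],None,fx=8,fy=8,interpolation=cv2.INTER_CUBIC))
print(c)
hsv=cv2.cvtColor(im,cv2.COLOR_BGR2HSV)
for (u,v) in ((316,229),(316,222),(316,212),(310,205),(321,73),(345,200)): print((u,v),hsv[v,u])
for u,v,zz in((316,229,119),(321,73,87),(319,149,105)): print(ray(c,z["R"],z["o"],u,v,zz).round(1))
E
```

```text
{'fx': np.float64(308.59625849066856), 'fy': np.float64(308.59625849066856), 'cx': np.float64(314.453832151914), 'cy': np.float64(197.56565514472604)}
(316, 229) [ 16 153 188]
(316, 222) [ 16 156 180]
(316, 212) [ 15 157  60]
(310, 205) [15 53 68]
(321, 73) [ 16 153 188]
(345, 200) [ 12 192 105]
[ 535.5 -383.3  119. ]
[ 539.5 -258.5   87. ]
[ 537.9 -317.9  105. ]
```

View pics/w2c.png

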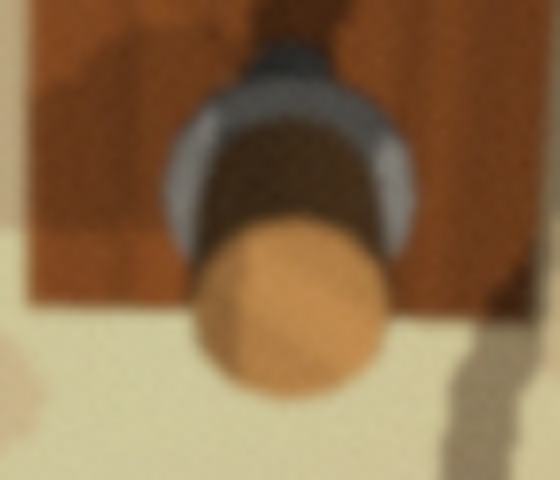

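step_arm --increments '[{"dx":-0.51,"dy":0.04,"dz":0.6,"wx":0,"wy":0,"wz":0},{"dx":-0.51,"dy":0.03,"dz":0.6,"wx":0,"wy":0,"wz":0},{"dx":0,"dy":0,"dz":0.9,"wx":0,"wy":0,"wz":0},{"dx":0,"dy":0,"dz":0.9,"wx":0,"wy":0,"wz":0},{"dx":0,"dy":0,"dz":0.5,"wx":0,"wy":0,"wz":0}]'

```text
time_s: 12.8
eef_pos: [535.0, -383.7, 149.0]
ee_rot: [-0.002, 0.707, 0.707, -0.0]
force: [0.3, -0.7, -0.6]
grip_width: 0.585
grip_force: 0.0
```

step_arm --increments '[{"dx":0,"dy":0,"dz":0.4,"wx":0,"wy":0,"wz":0},{"dx":0,"dy":0,"dz":0.4,"wx":0,"wy":0,"wz":0},{"dx":0,"dy":0,"dz":0.4,"wx":0,"wy":0,"wz":0},{"dx":0,"dy":0,"dz":0.3,"wx":0,"wy":0,"wz":0},{"dx":0,"dy":0,"dz":0,"wx":0,"wy":0,"wz":0}]'

```text
time_s: 13.3
eef_pos: [535.8, -383.1, 114.3]
ee_rot: [-0.001, 0.707, 0.707, 0.0]
force: [-0.4, 0.4, 0.9]
grip_width: 0.583
grip_force: 0.0
```

```bash
python3 - <<'E'
from h import *
s=ctrl.sense();print(s["time_s"],s["eef_pos"],s["force"])
c,R,o=shot("wrist"); cv2.imwrite("pics/w3.png",c["frame"][150:400,170:470].repeat(2,0).repeat(2,1))
E
```

```text
13.3 [ 535.76126113 -383.12277795  114.28027849] [-0.43583019  0.36394432  0.85225804]
```

View pics/w3.png

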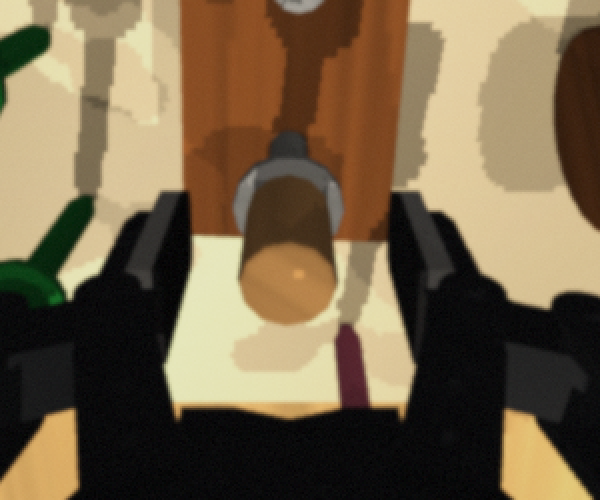

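The pin is centred between the pads, with its grip top at about (314,291). I'll close on it.

step_arm --increments '[{"dx":0,"dy":0,"dz":0,"wx":0,"wy":0,"wz":0},{"dx":0,"dy":0,"dz":0,"wx":0,"wy":0,"wz":0},{"dx":0,"dy":0,"dz":0,"wx":0,"wy":0,"wz":0},{"dx":0,"dy":0,"dz":0,"wx":0,"wy":0,"wz":0},{"dx":0,"dy":0,"dz":0,"wx":0,"wy":0,"wz":0}]' --fingers 10 --squeeze 60

```text
time_s: 13.85
eef_pos: [536.2, -383.6, 116.0]
ee_rot: [0.001, 0.707, 0.707, -0.0]
force: [-1.2, 0.4, 5.8]
grip_width: 0.241
grip_force: 58.5
```

step_arm --increments '[{"dx":0,"dy":0,"dz":-0.2,"wx":0,"wy":0,"wz":0},{"dx":0,"dy":0,"dz":-0.4,"wx":0,"wy":0,"wz":0},{"dx":0,"dy":0,"dz":-0.6,"wx":0,"wy":0,"wz":0},{"dx":0,"dy":0,"dz":-0.8,"wx":0,"wy":0,"wz":0},{"dx":0,"dy":0,"dz":-0.8,"wx":0,"wy":0,"wz":0}]'

```text
time_s: 14.35
eef_pos: [536.0, -383.3, 187.1]
ee_rot: [0.0, 0.707, 0.707, 0.0]
force: [-1.0, -0.2, -1.3]
grip_width: 0.237
grip_force: 58.7
```

step_arm --increments '[{"dx":0,"dy":0,"dz":-1,"wx":0,"wy":0,"wz":0},{"dx":0,"dy":0,"dz":-1,"wx":0,"wy":0,"wz":0},{"dx":0,"dy":0,"dz":-0.6,"wx":0,"wy":0,"wz":0},{"dx":0,"dy":0,"dz":0,"wx":0,"wy":0,"wz":0},{"dx":0,"dy":0,"dz":0,"wx":0,"wy":0,"wz":0}]'

```text
time_s: 14.85
eef_pos: [535.9, -383.2, 250.3]
ee_rot: [-0.0, 0.707, 0.707, 0.0]
force: [-1.1, 0.5, -2.4]
grip_width: 0.236
grip_force: 58.7
```

```bash
python3 - <<'E'
from h import *
s=ctrl.sense();print(s["time_s"],s["eef_pos"],s["force"],s["grip_width"]*85.4)
for n in ("scene","top","wrist"):
    c,R,o=shot(n)
    for l in ("hinge_pin","hinge_pin_collar"):
        for d in eyes.landmark_of(n,l)[:5]:
            X=w(d["point"],R,o)
            if abs(X[0]-535)<40 and abs(X[1]+383)<40: print(n,l,round(d["p"],2),X.round(1))
    if n=="wrist": cv2.imwrite("pics/w4.png",c["frame"][150:400,170:470].repeat(2,0).repeat(2,1))
E
```

```text
14.85 [ 535.88447683 -383.19410905  250.25221363] [-1.08279487  0.5458818  -2.36215282] 20.16101614559009
scene hinge_pin 0.57 [ 540.5 -382.   151.2]
scene hinge_pin_collar 0.58 [ 536.7 -380.9  216.7]
wrist hinge_pin 0.93 [ 529.6 -378.7  149.8]
wrist hinge_pin_collar 0.61 [ 534.  -382.5  213.2]
```

View pics/w4.png

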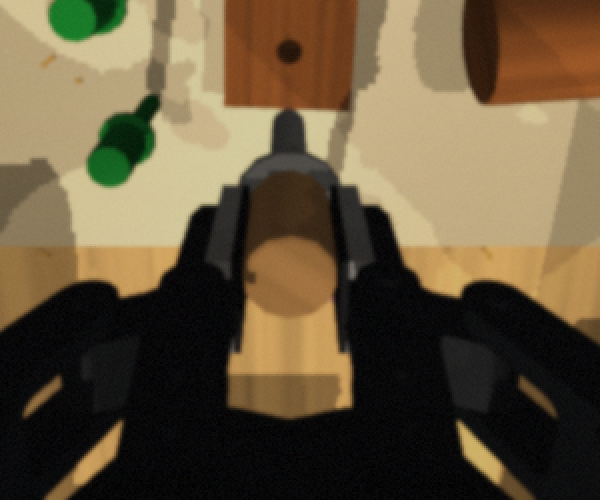

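The pin is held upright, with its tip at about (314,206) and the empty rack hole at (314,176). The rack hole calibrates the wrist camera: its offset to the fork hole gives the travel I need.

```bash
python3 - <<'E'
from h import *
c,R,o=shot("wrist"); im=c["frame"]; s=ctrl.sense()
g=cv2.cvtColor(im,cv2.COLOR_BGR2GRAY); print(g[168:184,304:326:2])
for th in (35,45,55):
  u,v=dark(im,314,175,7,th); X=ray(c,R,o,u,v,45); print(u,v,X, X-s["eef_pos"])
  z=np.load("w1.npz"); F=np.array([621.58,215.4]); print("target TCP",F-X[:2]+np.array(s["eef_pos"])[:2])
E
```

```text
[[78 81 82 79 68 65 76 77 81 81 80]
 [78 79 81 72 59 54 67 75 75 80 80]
 [78 80 78 61 40 35 47 63 77 76 80]
 [78 79 74 48 32 33 34 47 69 77 79]
 [77 80 67 38 29 29 32 35 62 78 78]
 [75 79 59 31 27 28 28 26 54 75 80]
 [78 76 53 27 24 26 26 26 50 77 80]
 [77 77 51 28 25 25 25 25 49 76 80]
 [78 76 51 27 26 23 23 25 51 75 82]
 [77 76 56 28 29 25 24 26 55 79 82]
 [77 78 64 34 24 26 26 31 63 78 79]
 [78 79 75 43 30 28 29 42 70 78 78]
 [77 79 78 57 37 34 40 61 75 77 78]
 [79 81 82 70 53 50 56 69 78 77 80]
 [80 79 82 77 69 69 70 76 78 79 81]
 [81 81 81 76 75 77 78 77 79 79 80]]
314.20767888307154 175.44502617801047 [ 535.71323994 -383.50428625   45.        ] [-2.83939584e-01 -1.64696448e-01 -2.05139706e+02]
target TCP [621.86393958 215.56469645]
314.09966555183945 175.26020066889632 [ 535.59677866 -383.29945955   45.        ] [-4.00400870e-01  4.01302504e-02 -2.05139706e+02]
target TCP [621.98040087 215.35986975]
314.0707420222991 175.21030372933487 [ 535.56560059 -383.24417629   45.        ] [-4.31578934e-01  9.54135141e-02 -2.05139706e+02]
target TCP [622.01157893 215.30458649]
```

step_arm --increments '[{"dx":0.96,"dy":0.14,"dz":-0.24,"wx":0,"wy":0,"wz":0},{"dx":0.96,"dy":0.14,"dz":-0.24,"wx":0,"wy":0,"wz":0},{"dx":0.96,"dy":0.14,"dz":-0.24,"wx":0,"wy":0,"wz":0},{"dx":0.96,"dy":0.14,"dz":-0.24,"wx":0,"wy":0,"wz":0},{"dx":0.96,"dy":0.14,"dz":-0.24,"wx":0,"wy":0,"wz":0}]'

```text
time_s: 15.85
eef_pos: [553.5, -262.4, 280.6]
ee_rot: [0.0, 0.707, 0.707, 0.0]
force: [-0.6, 0.0, -1.0]
grip_width: 0.235
grip_force: 58.8
```

step_arm --increments '[{"dx":0.96,"dy":0.14,"dz":0,"wx":0,"wy":0,"wz":0},{"dx":0.96,"dy":0.14,"dz":0,"wx":0,"wy":0,"wz":0},{"dx":0.96,"dy":0.14,"dz":0,"wx":0,"wy":0,"wz":0},{"dx":0.96,"dy":0.14,"dz":0,"wx":0,"wy":0,"wz":0},{"dx":0.96,"dy":0.14,"dz":0,"wx":0,"wy":0,"wz":0}]'

```text
time_s: 16.35
eef_pos: [571.0, -142.4, 280.4]
ee_rot: [0.0, 0.707, 0.707, 0.0]
force: [0.3, 0.3, -0.8]
grip_width: 0.232
grip_force: 58.8
```

step_arm --increments '[{"dx":0.96,"dy":0.14,"dz":0,"wx":0,"wy":0,"wz":0},{"dx":0.96,"dy":0.14,"dz":0,"wx":0,"wy":0,"wz":0},{"dx":0.96,"dy":0.14,"dz":0,"wx":0,"wy":0,"wz":0},{"dx":0.96,"dy":0.14,"dz":0,"wx":0,"wy":0,"wz":0},{"dx":0.96,"dy":0.14,"dz":0,"wx":0,"wy":0,"wz":0}]'

```text
time_s: 16.85
eef_pos: [588.4, -22.3, 280.4]
ee_rot: [0.0, 0.707, 0.707, 0.0]
force: [0.0, -0.6, -2.0]
grip_width: 0.24
grip_force: 58.8
```

step_arm --increments '[{"dx":0.96,"dy":0.14,"dz":0,"wx":0,"wy":0,"wz":0},{"dx":0.96,"dy":0.14,"dz":0,"wx":0,"wy":0,"wz":0},{"dx":0.96,"dy":0.14,"dz":0,"wx":0,"wy":0,"wz":0},{"dx":0.96,"dy":0.14,"dz":0,"wx":0,"wy":0,"wz":0},{"dx":0.96,"dy":0.14,"dz":0,"wx":0,"wy":0,"wz":0}]'

```text
time_s: 17.35
eef_pos: [605.9, 97.7, 280.4]
ee_rot: [0.0, 0.707, 0.707, 0.0]
force: [0.4, 0.7, -1.4]
grip_width: 0.237
grip_force: 58.8
```

step_arm --increments '[{"dx":0.96,"dy":0.14,"dz":0,"wx":0,"wy":0,"wz":0},{"dx":0.96,"dy":0.14,"dz":0,"wx":0,"wy":0,"wz":0},{"dx":0.96,"dy":0.14,"dz":0,"wx":0,"wy":0,"wz":0},{"dx":0.96,"dy":0.14,"dz":0,"wx":0,"wy":0,"wz":0},{"dx":0.9,"dy":0.08,"dz":0,"wx":0,"wy":0,"wz":0}]'

```text
time_s: 17.85
eef_pos: [621.9, 216.3, 280.2]
ee_rot: [-0.0, 0.707, 0.707, 0.0]
force: [-0.5, -0.4, -1.0]
grip_width: 0.237
grip_force: 58.8
```

step_arm --increments '[{"dx":0,"dy":0,"dz":0,"wx":0,"wy":0,"wz":0},{"dx":0,"dy":0,"dz":0,"wx":0,"wy":0,"wz":0},{"dx":0,"dy":0,"dz":0,"wx":0,"wy":0,"wz":0}]'

```text
time_s: 18.15
eef_pos: [621.9, 214.3, 280.3]
ee_rot: [0.0, 0.707, 0.707, -0.0]
force: [0.6, -0.4, -1.2]
grip_width: 0.24
grip_force: 58.9
```

```bash
python3 - <<'E'
from h import *
s=ctrl.sense();print(s["time_s"],s["eef_pos"],s["force"],s["grip_width"]*85.4)
c,R,o=shot("wrist"); im=c["frame"]
print(proj(c,R,o,[621.58,215.4,92]))
cv2.imwrite("pics/w5.png",im[80:330,170:470].repeat(2,0).repeat(2,1))
E
```

```text
18.15 [621.90350729 214.29371657 280.32441813] [ 0.6172291  -0.41890412 -1.24305117] 20.510971451011077
(np.float64(314.10153530488805), np.float64(178.0811811577704))
```

View pics/w5.png

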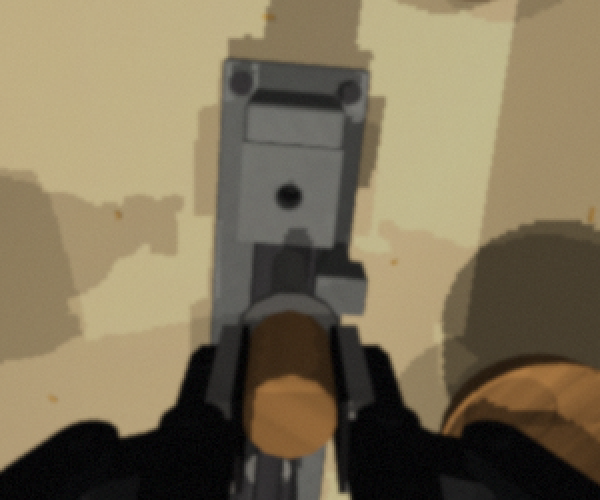

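The fork hole is at (314,178), matching the projection. I shift +1.1 mm in y and lower.

step_arm --increments '[{"dx":0.045,"dy":0,"dz":0.6,"wx":0,"wy":0,"wz":0},{"dx":0,"dy":0,"dz":0.8,"wx":0,"wy":0,"wz":0},{"dx":0,"dy":0,"dz":0.8,"wx":0,"wy":0,"wz":0},{"dx":0,"dy":0,"dz":0.6,"wx":0,"wy":0,"wz":0},{"dx":0,"dy":0,"dz":0.3,"wx":0,"wy":0,"wz":0}]'

```text
time_s: 18.7
eef_pos: [621.6, 215.4, 201.5]
ee_rot: [-0.001, 0.707, 0.707, -0.001]
force: [-0.2, 0.0, -1.7]
grip_width: 0.24
grip_force: 58.9
```

step_arm --increments '[{"dx":0,"dy":0,"dz":0,"wx":0,"wy":0,"wz":0},{"dx":0,"dy":0,"dz":0,"wx":0,"wy":0,"wz":0},{"dx":0,"dy":0,"dz":0,"wx":0,"wy":0,"wz":0}]'

```text
time_s: 19.0
eef_pos: [622.2, 216.2, 203.9]
ee_rot: [0.001, 0.707, 0.707, 0.001]
force: [0.5, -0.1, -0.7]
grip_width: 0.238
grip_force: 58.9
```

step_arm --increments '[{"dx":0,"dy":0,"dz":0.2,"wx":0,"wy":0,"wz":0},{"dx":0,"dy":0,"dz":0.2,"wx":0,"wy":0,"wz":0},{"dx":0,"dy":0,"dz":0.15,"wx":0,"wy":0,"wz":0},{"dx":0,"dy":0,"dz":0.1,"wx":0,"wy":0,"wz":0},{"dx":0,"dy":0,"dz":0.1,"wx":0,"wy":0,"wz":0}]'

```text
time_s: 19.5
eef_pos: [621.9, 216.2, 183.8]
ee_rot: [0.0, 0.707, 0.707, -0.0]
force: [1.4, -2.1, -0.1]
grip_width: 0.237
grip_force: 58.9
```

step_arm --increments '[{"dx":0,"dy":0,"dz":0.1,"wx":0,"wy":0,"wz":0},{"dx":0,"dy":0,"dz":0.1,"wx":0,"wy":0,"wz":0}]'

```text
time_s: 19.7
eef_pos: [622.0, 216.1, 179.0]
ee_rot: [0.0, 0.707, 0.707, 0.0]
force: [0.3, -1.0, -0.2]
grip_width: 0.239
grip_force: 58.9
```

step_arm --increments '[{"dx":0,"dy":0,"dz":0.1,"wx":0,"wy":0,"wz":0},{"dx":0,"dy":0,"dz":0.1,"wx":0,"wy":0,"wz":0}]'

```text
time_s: 19.9
eef_pos: [621.9, 216.1, 173.9]
ee_rot: [0.0, 0.707, 0.707, 0.0]
force: [0.7, -1.7, -0.1]
grip_width: 0.238
grip_force: 58.9
```

step_arm --increments '[{"dx":0,"dy":0,"dz":0.1,"wx":0,"wy":0,"wz":0},{"dx":0,"dy":0,"dz":0.1,"wx":0,"wy":0,"wz":0}]'

```text
time_s: 20.1
eef_pos: [622.1, 216.2, 169.1]
ee_rot: [0.0, 0.707, 0.707, 0.0]
force: [1.2, -2.0, 2.0]
grip_width: 0.234
grip_force: 59.2
```

step_arm --increments '[{"dx":0,"dy":0,"dz":0.1,"wx":0,"wy":0,"wz":0},{"dx":0,"dy":0,"dz":0.1,"wx":0,"wy":0,"wz":0}]'

```text
time_s: 20.3
eef_pos: [622.0, 216.2, 164.0]
ee_rot: [0.0, 0.707, 0.707, 0.0]
force: [1.2, -3.3, 0.6]
grip_width: 0.234
grip_force: 59.1
```

step_arm --increments '[{"dx":-0.03,"dy":0,"dz":0.12,"wx":0,"wy":0,"wz":0},{"dx":0,"dy":0,"dz":0.12,"wx":0,"wy":0,"wz":0},{"dx":0,"dy":0,"dz":0.12,"wx":0,"wy":0,"wz":0}]'

```text
time_s: 20.6
eef_pos: [621.9, 215.6, 154.7]
ee_rot: [-0.0, 0.707, 0.707, 0.0]
force: [1.8, -0.7, -0.7]
grip_width: 0.238
grip_force: 59.0
```

step_arm --increments '[{"dx":0,"dy":0,"dz":0.12,"wx":0,"wy":0,"wz":0},{"dx":0,"dy":0,"dz":0.12,"wx":0,"wy":0,"wz":0},{"dx":0,"dy":0,"dz":0.12,"wx":0,"wy":0,"wz":0}]'

```text
time_s: 20.9
eef_pos: [621.8, 215.6, 145.8]
ee_rot: [-0.0, 0.707, 0.707, 0.0]
force: [2.0, -1.0, 0.6]
grip_width: 0.236
grip_force: 59.0
```

step_arm --increments '[{"dx":0,"dy":0,"dz":0.12,"wx":0,"wy":0,"wz":0},{"dx":0,"dy":0,"dz":0.12,"wx":0,"wy":0,"wz":0},{"dx":0,"dy":0,"dz":0.12,"wx":0,"wy":0,"wz":0}]'

```text
time_s: 21.2
eef_pos: [621.8, 215.5, 136.8]
ee_rot: [-0.0, 0.707, 0.707, -0.0]
force: [2.1, -1.3, -0.0]
grip_width: 0.238
grip_force: 59.0
```

Going well; about 10 mm remains.

step_arm --increments '[{"dx":0,"dy":0,"dz":0.1,"wx":0,"wy":0,"wz":0},{"dx":0,"dy":0,"dz":0.1,"wx":0,"wy":0,"wz":0},{"dx":0,"dy":0,"dz":0.08,"wx":0,"wy":0,"wz":0}]'

```text
time_s: 21.5
eef_pos: [621.8, 215.5, 129.8]
ee_rot: [-0.0, 0.707, 0.707, -0.0]
force: [0.8, -0.3, 0.2]
grip_width: 0.241
grip_force: 59.0
```

step_arm --increments '[{"dx":0,"dy":0,"dz":0.04,"wx":0,"wy":0,"wz":0},{"dx":0,"dy":0,"dz":0.04,"wx":0,"wy":0,"wz":0}]'

```text
time_s: 21.7
eef_pos: [621.8, 215.5, 128.0]
ee_rot: [-0.0, 0.707, 0.707, -0.0]
force: [1.1, -0.2, -0.2]
grip_width: 0.237
grip_force: 59.0
```

step_arm --increments '[{"dx":0,"dy":0,"dz":0.04,"wx":0,"wy":0,"wz":0}]'

```text
time_s: 21.8
eef_pos: [621.8, 215.5, 127.2]
ee_rot: [0.0, 0.707, 0.707, 0.0]
force: [-2.3, -1.5, 8.8]
grip_width: 0.235
grip_force: 59.9
```

step_arm --increments '[{"dx":0,"dy":0,"dz":0.03,"wx":0,"wy":0,"wz":0}]'

```text
time_s: 21.9
eef_pos: [621.8, 215.5, 127.2]
ee_rot: [0.0, 0.707, 0.707, 0.0]
force: [-3.5, -3.3, 10.8]
grip_width: 0.234
grip_force: 59.9
```

step_arm --increments '[{"dx":0,"dy":0,"dz":0.03,"wx":0,"wy":0,"wz":0}]'

```text
time_s: 22.0
eef_pos: [621.9, 215.5, 127.2]
ee_rot: [0.0, 0.707, 0.707, 0.0]
force: [-5.0, -2.3, 14.2]
grip_width: 0.23
grip_force: 60.1
```

Seated at the predicted height, with rising contact force. I release and retreat.

step_arm --increments '[{"dx":0,"dy":0,"dz":0,"wx":0,"wy":0,"wz":0},{"dx":0,"dy":0,"dz":0,"wx":0,"wy":0,"wz":0},{"dx":0,"dy":0,"dz":0,"wx":0,"wy":0,"wz":0},{"dx":0,"dy":0,"dz":0,"wx":0,"wy":0,"wz":0}]' --fingers 50

```text
time_s: 22.4
eef_pos: [621.7, 215.6, 125.3]
ee_rot: [-0.0, 0.707, 0.707, -0.0]
force: [0.4, 0.9, -1.4]
grip_width: 0.584
grip_force: 0.0
```

step_arm --increments '[{"dx":0,"dy":0,"dz":-0.3,"wx":0,"wy":0,"wz":0},{"dx":0,"dy":0,"dz":-0.6,"wx":0,"wy":0,"wz":0},{"dx":0,"dy":0,"dz":-0.8,"wx":0,"wy":0,"wz":0},{"dx":0,"dy":0,"dz":-0.8,"wx":0,"wy":0,"wz":0},{"dx":0,"dy":0,"dz":-0.8,"wx":0,"wy":0,"wz":0}]'

```text
time_s: 22.9
eef_pos: [622.0, 215.5, 210.4]
ee_rot: [0.0, 0.707, 0.707, 0.001]
force: [-0.5, -0.5, -0.1]
grip_width: 0.589
grip_force: 0.0
```

step_arm --increments '[{"dx":-0.8,"dy":0,"dz":-0.6,"wx":0,"wy":0,"wz":0},{"dx":-0.6,"dy":0,"dz":-0.6,"wx":0,"wy":0,"wz":0},{"dx":0,"dy":0,"dz":0,"wx":0,"wy":0,"wz":0},{"dx":0,"dy":0,"dz":0,"wx":0,"wy":0,"wz":0}]'

```text
time_s: 23.3
eef_pos: [621.8, 180.5, 238.2]
ee_rot: [-0.0, 0.707, 0.707, 0.0]
force: [-0.4, 0.3, -0.6]
grip_width: 0.583
grip_force: 0.0
```

```bash
python3 - <<'E'
from h import *
s=ctrl.sense();print(s["time_s"],s["eef_pos"])
c,R,o=shot("wrist"); a=c["frame"][60:310,170:470].repeat(2,0).repeat(2,1)
c2,R2,o2=shot("scene"); u,v=map(int,proj(c2,R2,o2,[622,215,100])); print(u,v)
for l in ("hinge_pin_collar","fork_hole","lug_hole"):
    for d in eyes.landmark_of("scene",l)[:3]: print(l,d["p"],w(d["point"],R2,o2).round(1))
b=cv2.resize(c2["frame"][v-30:v+30,u-30:u+20],None,fx=4,fy=4,interpolation=cv2.INTER_CUBIC)
a[:240,:200]=b; cv2.imwrite("pics/w6.png",a)
E
```

```text
23.3 [621.82265304 180.48235149 238.16318955]
360 183
hinge_pin_collar 0.51 [ 455.2 -422.9   64.6]
hinge_pin_collar 0.49 [ 560.3 -484.2   68.5]
hinge_pin_collar 0.44 [ 442.7 -355.2   68.6]
fork_hole 0.72 [611.7  71.7 146.8]
fork_hole 0.58 [620.4 215.4  95.7]
lug_hole 0.84 [626.  213.2  75.9]
lug_hole 0.69 [ 724.8 -185.9   -3.7]
```

View pics/w6.png

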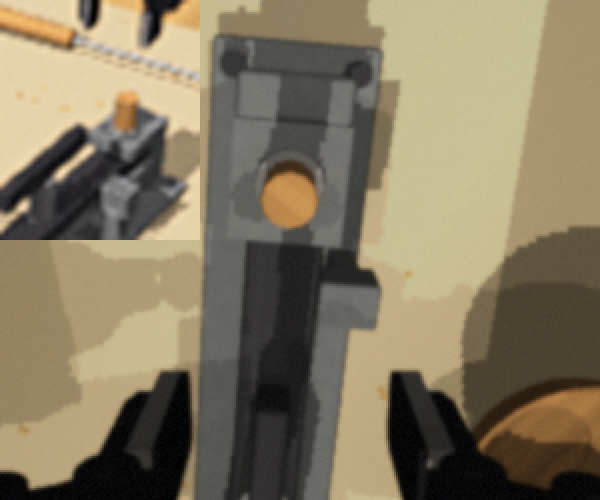

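The pin's collar lies flat on the fork (collar at crop (290,175), grip top at (290,200)) and the arm is in line at the stop. The gripper is clear of everything, so I hand in.

```bash
python3 -c "
from rig import finish_job; print(finish_job())"
```

```text
the job is handed in; nothing more can be done
None
```

The job is handed in: I swung the arm in to its stop, then guided the hinge pin down through fork and lug until its collar met the fork, and let go. The other pins and bench items were not touched, and it took about 23 s of the 58 s allowed.

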